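# Pair a stack of forge die caps with their lower halves

## Robot

A 7-joint arm with a two-finger parallel gripper is mounted at the origin on the work surface. World frame = base frame: x ahead of the robot, y to its left, z up, the work surface at z = 0. Lengths are in mm, angles in degrees, forces in N, time in s.
With the tool pointing down it reaches from about 425 to 875 mm from the base axis. Payload 4.7 kg.
Tool frame: the origin (TCP) lies at the very end of the fingers, on their centre line; the grasp point (between the pads) lies 19 mm behind it (env.pinch_z is the distance from the TCP to the grasp point, in mm); z points along the fingers, y is the line along which they close (so a half turn about z gives the same grasp; the last joint's range is limited). The gripper opens to 85 mm and grips with 20 to 120 N. Pads are 22 mm wide; open, the fingers measure 114 mm over their backs; the gripper's body (76 mm by 85 mm) begins 54 mm behind the grasp point. The pads swing forward as they close: fully open they stand 13 mm farther back than shut.
Start: joints at [-66.4, 18.392, -4.016, 83.108, 1.295, 78.541, -3.26], TCP at [251.832, 599.254, 231.349] pointing down, gripper open.
Joint ranges: [-163.93, 163.93], [-17.29, 119.83], [-79.2, 71.16], [3.27, 140.29], [-89.18, 269.18], [5.43, 117.66], [-154.24, 154.24]. Speed limits (degrees/s): [147.25, 147.25, 180, 180, 180, 180, 180].

## Interface

Orientations are given as [roll, pitch, yaw] about the fixed x, y, z axes, in that order (R = Rz(yaw) Ry(pitch) Rx(roll)).
In Python, from workcell import env, vision gives the robot as it stands.
- The arm moves only by the shell command python3 -m creep 'ROWS'. ROWS is JSON, a list that holds one entry, the list of rows, each a list of 7 numbers: the shift along the world's x, y, z in units of 0.4 m (1.0 is 0.4 m), then the turn, a rotation vector about the world's x, y, z in units of 45 degrees (1.0 is 45 degrees), then the opening, from 0 (shut) to 1 (fully open). In form: [[[dx, dy, dz, rx, ry, rz, claw], ...]]. A call has 1 to 8 rows; each row is the pose to reach, as a shift and turn from the pose commanded when the call began; what a row does not reach only later rows make up. A row lasts 1/10 s, in which the tool goes at most 50 mm and 8.59 degrees, less where a joint would pass 70% of its speed; a pose out of reach is approached as far as the arm can. A call with a number of a shift or a turn outside -1 to 1 is refused whole. A call with a gripper value outside its range is refused whole. The fingers move at their own pace and stop on an object; the grip force is fixed at half the most. Time passes only in rows, so rows that repeat a pose let the fingers close. It gives the time, the measured TCP pose, the force, the opening and the grip force at its end, in the units of the state.
- env.state(): the state, without advancing time (a new reading comes with each control period).
- vision.grab_frame(name): name is "side" or "top"; returns the picture (480x640x3 uint8, red, green, blue); there is no depth.
- vision.camera_params(name): a dict with "vertical_fov" (degrees; the focal length in pixels is half the picture's height over the tangent of half this angle, whatever the lens; pixels are square), "cx", "cy" (the principal point, pixels), "position" and "attitude" of the camera in the world. Camera axes: x right, y down, z forward; pixel columns grow to the right and rows downward; lengths in mm; the calibration is good to about 2 mm. A picture is of the moment at which its call begins. camera_params takes no time and is no camera call.
- env.sign_off(): hands the job in; it is judged then, once.
The state is a dict: "time_s": time; "joint_positions": joint angles; "joint_vel": joint speeds; "joint_efforts": joint torques, N m; "tool_pos": TCP position; "orientation": TCP orientation; "contact_force": force on the tool from outside, world axes, zero at the start; "torque": the same for the moment, N m; "grip_width": finger opening in mm; "finger_force": force on a finger pad.
Only numpy, scipy, OpenCV 4.12 (cv2) and the standard library are available. Lean on these libraries where they do the work, as an engineer would, in place of code of your own. Each camera call takes 0.05 s, during which the arm holds its last target. There are 200 camera calls.

## Task

Take the stack of four loose steel die caps apart and close each cap on the bolted-down lower die half of its own shape and size (small round, square, large round, oblong), right way up, outlines lined up and sitting fully down flat on the mating face. Do not push the pewter tankard or the rusted nail mold out of place or knock the tankard over, and let go of everything at the end.

Things in the scene. Friction and masses are not known exactly. Their poses are not given: they have to be found in the camera images.
- cap_small_round_c (a point): Loose bright-steel upper die half (cap): a round disc 38 mm in diameter, 26 mm tall, flat top; at the start the top piece of the stack (four caps lying loose and flat on one another). This point is its centre, 13 mm above its underside; z up. Pocket in the underside: round, 26 mm in diameter, 14 mm deep. About 0.16 kg.
- cap_square_c (a point): Loose bright-steel upper die half (cap): a square block 44 x 44 mm, sides along x and y, 26 mm tall, flat top; at the start third from the bottom of the stack, its corners showing under the small disc. This point is its centre, 13 mm above its underside; z up. Pocket in the underside: 30 x 30 mm square, 14 mm deep. About 0.28 kg.
- cap_large_round_c (a point): Loose bright-steel upper die half (cap): a round disc 64 mm in diameter, 26 mm tall, flat top; at the start second from the bottom of the stack. This point is its centre, 13 mm above its underside; z up. Pocket in the underside: round, 48 mm in diameter, 14 mm deep. About 0.45 kg.
- cap_oblong_c (a point): Loose bright-steel upper die half (cap): an oblong block 120 mm (along its x) by 50 mm (along its y), 26 mm tall, flat top; at the start the bottom piece of the stack, lying on the bench; its two ends show. This point is its centre, 13 mm above its underside; z up. Pocket in the underside: 106 x 36 mm, 14 mm deep. About 0.7 kg. Fits either way round.
- die_small_round: Lower die half of dull dark iron, bolted to the bench: round, 38 mm in diameter, flat top (mating face) 24 mm above the bench; bolted ears, 10 mm high, reach 15 mm out at +y and -y. In the middle of the top stands a tapered round boss 9 mm high, 20 mm in diameter at its foot and 10 mm at its tip. Origin: centre of its underside; z up.
- die_square: Lower die half of dull dark iron, bolted to the bench: square, 44 x 44 mm, sides along x and y, flat top (mating face) 24 mm above the bench; bolted ears, 10 mm high, reach 15 mm out at +y and -y. In the middle of the top stands a tapered square boss 9 mm high, 24 mm wide at its foot and 14 mm at its tip. Its cap fits any of four ways round. Origin: centre of its underside; z up.
- die_large_round: Lower die half of dull dark iron, bolted to the bench: round, 64 mm in diameter, flat top (mating face) 24 mm above the bench; bolted ears, 10 mm high, reach 15 mm out at +y and -y. In the middle of the top stands a tapered round boss 9 mm high, 42 mm in diameter at its foot and 32 mm at its tip. Origin: centre of its underside; z up.
- die_oblong: Lower die half of dull dark iron, bolted to the bench: oblong, 120 mm (along its x) by 50 mm (along its y), flat top (mating face) 24 mm above the bench; bolted ears, 10 mm high, reach 15 mm out at +y and -y. On the top, 35 mm either side of the middle along x, stand two tapered round dowels 9 mm high, 30 mm in diameter at the foot and 20 mm at the tip. Origin: centre of its underside; z up.
- tankard: Loose pewter tankard, a bystander: 115 mm tall, 99 mm across its foot, with a handle reaching 79 mm out on its own +y side. Origin: centre of its underside. It stands at the far left of the work area.
- nail_mold: Loose rusted nail mold, a bystander: a flat block 60 mm (x) by 110 mm (y), 25 mm tall, with grooves in the top. Origin: centre of its underside. It lies at the far right of the work area.
Not all that is in view belongs to the job. What is shaped like the part that bears cap_square_c but yellow is not meant. What is shaped like the part that bears cap_large_round_c but pink is not meant.

How it is judged (in metres and radians):
At the end, for the whole second after the job is handed in: Each cap sits upright on the lower half of its own shape and size: centres within 8 mm, cap centre 37 (+-2.5) mm above the bench, tilt under 0.06 rad, oblong within 0.15 rad and square within 0.25 rad of lined up (any matching way round); all released and at rest (horizontal distance between cap_small_round_c and die_small_round below 0.008 m and z of cap_small_round_c in the frame of die_small_round between 0.0345 and 0.0395 m and angle between each of cap_small_round_c, cap_square_c, cap_large_round_c, cap_oblong_c's own z axis and vertical below 0.06 rad and linear speed of each of cap_small_round, cap_square, cap_large_round, cap_oblong below 0.02 m/s and horizontal distance between cap_square_c and die_square below 0.008 m and z of cap_square_c in the frame of die_square between 0.0345 and 0.0395 m and horizontal distance between cap_large_round_c and die_large_round below 0.008 m and z of cap_large_round_c in the frame of die_large_round between 0.0345 and 0.0395 m and horizontal distance between cap_oblong_c and die_oblong below 0.008 m and z of cap_oblong_c in the frame of die_oblong between 0.0345 and 0.0395 m and angle between the x axis of cap_oblong_c and the x axis of die_oblong, either way round below 0.15 rad and (angle between the x axis of cap_square_c and the x axis of die_square, either way round below 0.25 rad or angle between the x axis of cap_square_c and the y axis of die_square, either way round below 0.25 rad)); the robot touches nothing.
It fails at once if the tankard is pushed more than 30 mm out of place or tipped over (distance of tankard from where it was at the start of the episode above 0.03 m or angle between tankard's own z axis and vertical above 0.5 rad).
It fails at once if the nail mold is pushed more than 30 mm out of place (distance of nail_mold from where it was at the start of the episode above 0.03 m).
It also fails if it takes over 141 s, if anything falls off the work surface, if the arm or the gripper's body presses on something with over 40 N, if the wrist force passes 120 N, or if a joint passes its speed limit or range.

## Working session

There is one attempt and no reset: what is moved stays moved. The work goes in short steps, Python scripts to look and compute and a shell command to move; the robot and the scene stay as the last step left them, time stands still between calls to the robot, and variables do not carry over. Pictures are saved under pics/ and viewed, at most 14 in all, crops included, and the job is handed in when it is done.

```bash
ls; mkdir -p pics
python3 - <<'E'
from workcell import env, vision
import cv2
for n in("side","top"):
    cv2.imwrite(f"pics/{n}0.png",vision.grab_frame(n)[:,:,::-1]); print(vision.camera_params(n))
s=env.state();print(s, env.pinch_z)
E
```

```text
pics
{'vertical_fov': 52.67639841643664, 'cx': 319.9988006290088, 'cy': 240.44941551197874, 'position': array([ 183.80917846, -940.54105438,  791.03334386]), 'attitude': array([-125.31890486,    0.72915401,  -19.16364991])}
{'vertical_fov': 48.352592710079485, 'cx': 316.80258348101864, 'cy': 236.20978626875558, 'position': array([ 363.40828741,  -14.16608769, 1185.98664696]), 'attitude': array([-1.71988366e+02,  1.32815973e-01, -8.88093970e+01])}
{'time_s': 0.1, 'joint_positions': array([-66.4001166 ,  18.43565964,  -4.01509429,  83.1697915 ,
         1.2943542 ,  78.54119075,  -3.25939795]), 'joint_vel': array([ 0.03395806, -0.06992347,  0.03565764, -0.12193479, -0.01543719,
       -0.02320351,  0.03493413]), 'joint_efforts': array([-7.52959977e-05, -4.94879901e+01, -3.83904800e-01, -3.15207410e+01,
        1.30312305e-02,  7.52403197e-03, -2.62336542e-06]), 'tool_pos': array([251.65478065, 598.76756694, 230.30674439]), 'orientation': array([-1.79898556e+02,  5.07236264e-03,  1.57209816e+02]), 'contact_force': array([ 0.73814829,  0.30831771, -0.81934253]), 'torque': array([-0.02272469,  0.01040874,  0.00308123]), 'finger_force': 0.0, 'grip_width': 85.45800812345713} 18.700000000000003
```

View pics/top0.png

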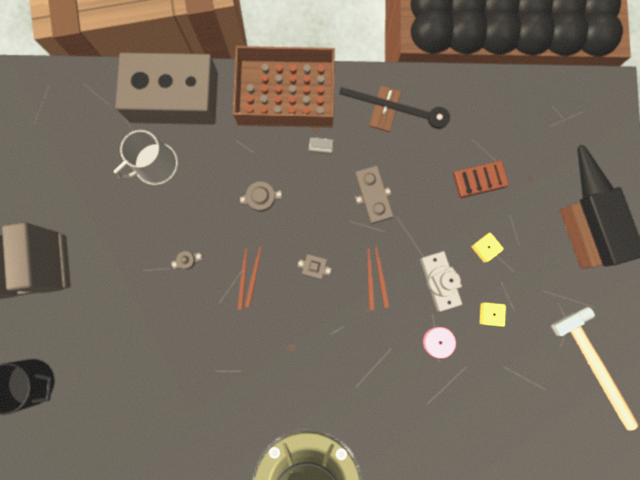

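View pics/side0.png

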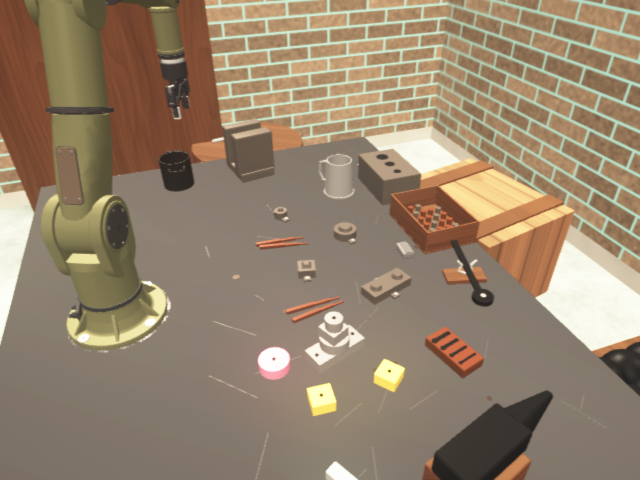

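The top view shows the stack at about (442,282). The dies are at small round (186,260), square (315,267), large round (260,196) and oblong (374,194). The side view shows the stack at (334,335), and the gripper is clear of the scene.

```bash
cat > h.py <<'E'
from workcell import env, vision
import cv2, numpy as np
from scipy.spatial.transform import Rotation as R
P={n:vision.camera_params(n) for n in("side","top")}
def ray(n,u,v):
    p=P[n]; f=240/np.tan(np.radians(p["vertical_fov"]/2))
    return np.array(p["position"]),R.from_euler("xyz",p["attitude"],degrees=True).apply([(u-p["cx"])/f,(v-p["cy"])/f,1])
def at(n,u,v,z):
    o,d=ray(n,u,v); return (o+d*(z-o[2])/d[2]).round(1)
def crop(n,x,y,w,h,k,name,img=None):
    i=vision.grab_frame(n) if img is None else img
    cv2.imwrite("pics/"+name,cv2.resize(i[y:y+h,x:x+w,::-1],None,fx=k,fy=k,interpolation=cv2.INTER_CUBIC))
E
python3 - <<'E'
from h import *
t=vision.grab_frame("top")
a=[cv2.resize(t[y:y+75,x:x+100],None,fx=4,fy=4,interpolation=cv2.INTER_CUBIC) for x,y in((390,245),(325,157),(210,160),(265,230))]
o=np.vstack([np.hstack(a[:2]),np.hstack(a[2:])]); cv2.imwrite("pics/c1.png",o[:,:,::-1])
s=vision.grab_frame("side")
crop("side",290,300,90,70,8,"s1.png",s)
E
```

```text
(no output)
```

View pics/c1.png

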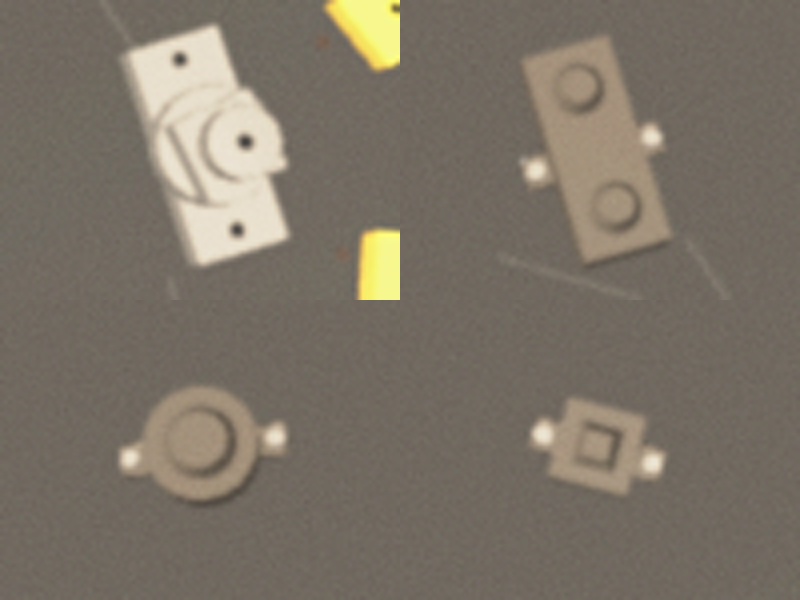

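Run:
```python
from h import *
t=vision.grab_frame("top")
g=cv2.resize(t,None,fx=4,fy=4,interpolation=cv2.INTER_CUBIC).astype(int)
S=lambda p:(np.array(p)+.5)/4-.5
gray=g.sum(2)/3
print("bg",np.median(gray),"die", gray[4*194,4*374],gray[4*203,4*260])
for name,u,v,w in(("small",186,260,14),("square",315,267,18),("large",260,196,24),("oblong",374,194,34)):
    x0,y0=4*(u-w),4*(v-w); sub=gray[y0:y0+8*w,x0:x0+8*w]
    sat=g[y0:y0+8*w,x0:x0+8*w]; rb=sat[...,0]-sat[...,2]
    bolt=(sub>185).astype(np.uint8)
    m=((sub>116)&(sub<185)).astype(np.uint8); 
    m=cv2.morphologyEx(cv2.morphologyEx(m,cv2.MORPH_CLOSE,np.ones((9,9))),cv2.MORPH_OPEN,cv2.getStructuringElement(cv2.MORPH_ELLIPSE,(27,27)))
    cs,_=cv2.findContours(m,0,1); c=max(cs,key=cv2.contourArea)
    c=c+np.array([x0,y0])
    W=np.array([at("top",*S(p[0]),24)[:2] for p in c],np.float32)
    print(name,"rect",cv2.minAreaRect(W),"circ",cv2.minEnclosingCircle(W))
    cs,_=cv2.findContours(bolt,0,1)
    b=[at("top",*S(np.array(cv2.minEnclosingCircle(q)[0])+[x0,y0]),12) for q in cs if cv2.contourArea(q)>20]
    print(" bolts",b,"mid",np.mean(b,0)[:2],"ang",[np.degrees(np.arctan2(*(b[0]-b[1])[1::-1])) if len(b)==2 else None])
for n,(u,v),z in(("topdot",(245,142),104),("obA",(180,59),26),("obB",(237,230),26)):
    print(n,at("top",390+(u+.5)/4-.5,245+(v+.5)/4-.5,z))
c=[(124,55),(217,25),(288,238),(198,266)]
print("obl corners",[at("top",390+u/4-.4,245+v/4-.4,26)[:2] for u,v in c])
```

```text
bg 105.0 die 145.33333333333334 97.0
small rect ((470.1564636230469, 289.1944885253906), (21.895376205444336, 36.158935546875), 83.21102905273438) circ ((469.9019470214844, 287.6413879394531), 18.23784828186035)
 bolts [array([460.2, 305.9,  12. ]), array([479.4, 253.5,  12. ])] mid [469.8 279.7] ang [np.float64(110.12345107774296)]
square rect ((461.21307373046875, -3.728292465209961), (53.63548278808594, 46.10545349121094), 77.0534896850586) circ ((461.0233154296875, -2.655266046524048), 28.88886260986328)
 bolts [array([453.6, -33.2,  12. ]), array([468. ,  26.9,  12. ])] mid [460.8   -3.15] ang [np.float64(-103.47409726463756)]
large rect ((620.3115234375, 124.62797546386719), (55.072662353515625, 71.21528625488281), 31.224937438964844) circ ((612.6734008789062, 119.85346221923828), 36.75405502319336)
 bolts [array([609., 161.,  12.]), array([623. ,  80.4,  12. ])] mid [616.  120.7] ang [np.float64(99.85380657054792)]
oblong rect ((625.1232299804688, -130.3304901123047), (121.44181823730469, 60.03556442260742), 17.949424743652344) circ ((625.699951171875, -131.6999969482422), 63.449283599853516)
 bolts [array([614.4, -99.6,  12. ]), array([ 634.8, -164.2,   12. ])] mid [ 624.6 -131.9] ang [np.float64(107.52556837372286)]
topdot [ 431.6 -281.   104. ]
obA [ 480.9 -265.6   26. ]
obB [ 389.1 -295.3   26. ]
obl corners [array([ 482.5, -235.1]), array([ 500. , -285.9]), array([ 385.5, -322.6]), array([ 369.6, -274.1])]
```

View pics/s1.png

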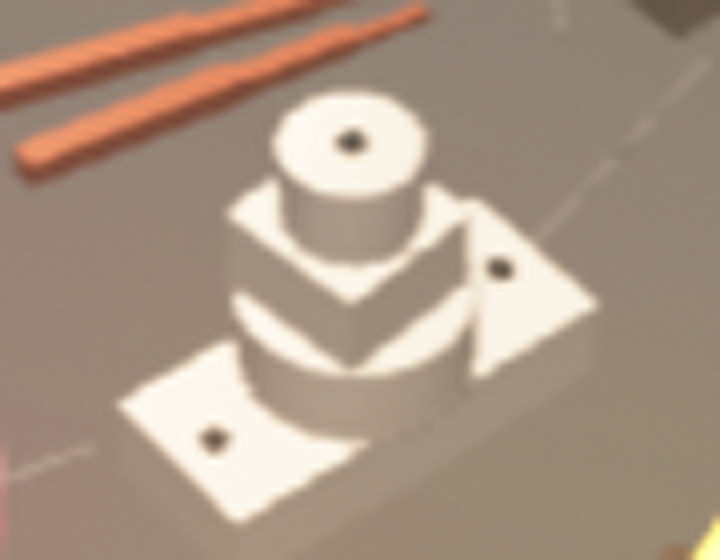

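The side crop shows the stack with the small disc's centre dot at side pixel (333.3,317.4). The square's front corner is at about (333.3,337) and the oblong's two dots are visible. The die centres from the bolts fit the sizes given. Next I check the stack heights across both views and find the square's yaw.

Run:
```python
from h import *
q=lambda u,v:(290+(u+.5)/8-.5,300+(v+.5)/8-.5)
def tri(a,b):
    (o1,d1),(o2,d2)=ray("side",*a),ray("top",*b)
    s=np.linalg.lstsq(np.c_[d1,-d2],o2-o1,rcond=None)[0]; return ((o1+d1*s[0]+o2+d2*s[1])/2).round(1), np.linalg.norm(o1+d1*s[0]-o2-d2*s[1]).round(1)
T=lambda u,v:(390+(u+.5)/4-.5,245+(v+.5)/4-.5)
print("dot",tri(q(350,142),T(245,142)),"obA",tri(q(500,268),T(180,59)),"obB",tri(q(214,439),T(237,230)))
print("side dot z104",at("side",*q(350,142),104))
L,F,Rr=[at("side",*q(*p),78) for p in((228,213),(350,302),(470,213))]
print("sq corners",L,F,Rr,"ctr",(L+Rr)/2,"edges",[(np.linalg.norm(v).round(1),np.degrees(np.arctan2(v[1],v[0])).round(1)) for v in(L-F,Rr-F)])
for c in((247,88),(287,163)): print(at("top",*T(*c),78))
l,r=[at("side",*q(*p),52) for p in((232,295),(474,285))]; print("large l/r",l,r)
print("large left extreme top",at("top",*T(152,146),52))
```

```text
dot (array([ 431.8, -281.3,  103. ]), np.float64(0.2)) obA (array([ 481. , -265.7,   25.5]), np.float64(0.0)) obB (array([ 389.4, -295.6,   24.9]), np.float64(0.4))
side dot z104 [ 431.5 -282.3  104. ]
sq corners [ 402.8 -270.8   78. ] [ 421.3 -310.    78. ] [ 460.7 -291.7   78. ] ctr [ 431.75 -281.25   78.  ] edges [(np.float64(43.3), np.float64(115.3)), (np.float64(43.4), np.float64(24.9))]
[ 461.3 -288.9   78. ]
[ 422.9 -309.    78. ]
large l/r [ 402.2 -274.4   52. ] [ 462.1 -292.3   52. ]
large left extreme top [ 431.8 -244.7   52. ]
```

```bash
python3 -m creep '[[[0.52,-0.5,0,0,0,-0.45,1],[0.52,-0.5,0,0,0,-0.45,1],[0.52,-0.5,0,0,0,-0.45,1],[0.52,-0.5,0,0,0,-0.45,1],[0.52,-0.5,0,0,0,-0.45,1],[0.52,-0.5,0,0,0,-0.45,1],[0.52,-0.5,0,0,0,-0.45,1]]]'
python3 -m creep '[[[0.15,-0.95,0,0,0,-0.477,1],[0.15,-0.95,0,0,0,-0.477,1],[0.15,-0.95,0,0,0,-0.477,1],[0.15,-0.95,0,0,0,-0.477,1],[0.15,-0.95,0,0,0,-0.477,1],[0.15,-0.95,0,0,0,-0.477,1],[0.15,-0.95,0,0,0,-0.477,1],[0.15,-0.95,0,0,0,-0.477,1]]]'
python3 -m creep '[[[-0.22,-0.75,-0.2,0,0,0,1],[-0.22,-0.75,-0.2,0,0,0,1],[-0.22,-0.75,-0.2,0,0,0,1],[-0.22,-0.75,-0.2,0,0,0,1],[-0.22,-0.75,-0.2,0,0,0,1],[-0.22,-0.75,-0.2,0,0,0,1],[-0.22,-0.75,-0.2,0,0,0,1],[-0.22,-0.75,-0.2,0,0,0,1]]]'
python3 -c "
from workcell import env
print(env.state())"
```

```text
time_s: 0.95
tool_pos: [465.9, 392.2, 231.5]
orientation: [-180.0, 0.3, 136.3]
contact_force: [-0.2, -0.7, 0.4]
grip_width: 85.3
finger_force: 0.0
time_s: 1.75
tool_pos: [519.9, 15.6, 231.7]
orientation: [180.0, 0.0, 115.3]
contact_force: [0.2, 0.1, -0.2]
grip_width: 85.2
finger_force: 0.0
time_s: 2.55
tool_pos: [429.5, -284.1, 150.7]
orientation: [-179.9, 0.0, 115.1]
contact_force: [-0.5, 0.1, -0.4]
grip_width: 85.1
finger_force: 0.0
{'time_s': 2.55, 'joint_positions': array([-10.45620104,   5.79929586,  43.55806194, 109.40067836,
        -4.23673372,  66.49419738,  59.76069158]), 'joint_vel': array([-2.50262429, -1.21801228, -3.98377483, -0.32382682, -1.14598345,
        1.06865121, -2.63949045]), 'joint_efforts': array([  0.66773158, -25.28250396,   2.77640171, -29.36999738,
         0.06173744,  -0.15538077,   0.38094775]), 'tool_pos': array([ 429.45885584, -284.09081332,  150.71498118]), 'orientation': array([-1.79883556e+02,  1.74265389e-02,  1.15110037e+02]), 'contact_force': array([-0.54996576,  0.10166824, -0.40733678]), 'torque': array([ 0.00015271, -0.02385573, -0.06833345]), 'finger_force': 0.0, 'grip_width': 85.12624707265617}
```

```bash
python3 -m creep '[[[0,0,-0.1,0,0,0,1],[0,0,-0.17,0,0,0,1],[0,0,-0.176,0,0,0,1],[0,0,-0.176,0,0,0,1],[0,0,-0.176,0,0,0,1]]]'
python3 -m creep '[[[0,0,0,0,0,0,0],[0,0,0,0,0,0,0],[0,0,0,0,0,0,0],[0,0,0,0,0,0,0],[0,0,0,0,0,0,0],[0,0,0,0,0,0,0],[0,0,0,0,0,0,0],[0,0,0,0,0,0,0]]]'
python3 -m creep '[[[0,0,0.05,0,0,0,0],[0,0,0.1,0,0,0,0],[0,0,0.15,0,0,0,0],[0,0,0.15,0,0,0,0]]]'
python3 - <<'E'
from h import *
crop("side",270,260,120,100,5,"g1.png")
E
```

```text
time_s: 3.05
tool_pos: [433.3, -280.7, 82.5]
orientation: [179.9, 0.1, 115.6]
contact_force: [0.0, 0.1, 0.1]
grip_width: 85.2
finger_force: 0.0
time_s: 3.85
tool_pos: [432.3, -281.0, 81.9]
orientation: [179.9, 0.0, 115.5]
contact_force: [-0.8, 1.2, 5.3]
grip_width: 36.0
finger_force: 59.7
time_s: 4.25
tool_pos: [433.3, -281.7, 143.1]
orientation: [179.8, 0.2, 115.5]
contact_force: [0.9, 0.1, -1.1]
grip_width: 36.7
finger_force: 60.5
```

View pics/g1.png

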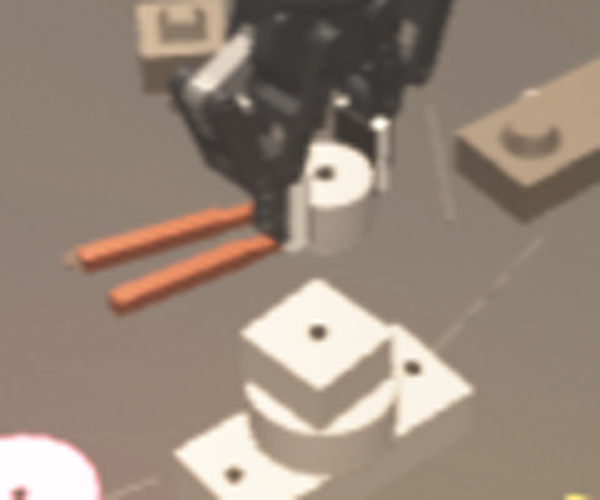

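The small disc was lifted cleanly and the rest of the stack didn't move. Now I carry it to its die.

```bash
python3 -m creep '[[[0.27,0.7,0.05,0,0,0,0],[0.27,0.7,0.05,0,0,0,0],[0.27,0.7,0.05,0,0,0,0],[0.27,0.7,0.05,0,0,0,0],[0.27,0.7,0.05,0,0,0,0],[0.27,0.7,0.05,0,0,0,0],[0.27,0.7,0.05,0,0,0,0]]]'
python3 -m creep '[[[-0.175,0.701,0,0,0,0,0],[-0.175,0.701,0,0,0,0,0],[-0.175,0.701,0,0,0,0,0],[-0.175,0.701,0,0,0,0,0],[-0.175,0.701,0,0,0,0,0],[-0.175,0.701,0,0,0,0,0],[-0.175,0.701,0,0,0,0,0]]]'
python3 -m creep '[[[0,0,-0.12,0,0,0,0],[0,0,-0.24,0,0,0,0],[0,0,-0.24,0,0,0,0],[0,0,-0.24,0,0,0,0],[0,0,-0.24,0,0,0,0],[0,0,-0.24,0,0,0,0]]]'
python3 - <<'E'
from h import *
s=vision.grab_frame("side");t=vision.grab_frame("top")
print(env.state()["tool_pos"])
a=cv2.resize(s[170:250,240:320],(400,400),interpolation=2);b=cv2.resize(t[220:300,146:226],(400,400),interpolation=2)
cv2.imwrite("pics/p1.png",np.hstack([a,b])[:,:,::-1])
E
```

```text
time_s: 5.0
tool_pos: [540.8, 8.7, 159.3]
orientation: [180.0, -0.2, 116.2]
contact_force: [-0.4, 0.2, -2.0]
grip_width: 36.0
finger_force: 60.6
time_s: 5.7
tool_pos: [465.7, 286.5, 158.8]
orientation: [-179.8, -0.2, 116.1]
contact_force: [-0.2, -0.2, -2.2]
grip_width: 36.1
finger_force: 60.6
time_s: 6.3
tool_pos: [471.6, 280.6, 67.5]
orientation: [179.7, -0.1, 115.5]
contact_force: [-0.8, -0.4, -0.7]
grip_width: 36.3
finger_force: 60.9
[471.0596694  280.38965559  66.96839308]
```

View pics/p1.png

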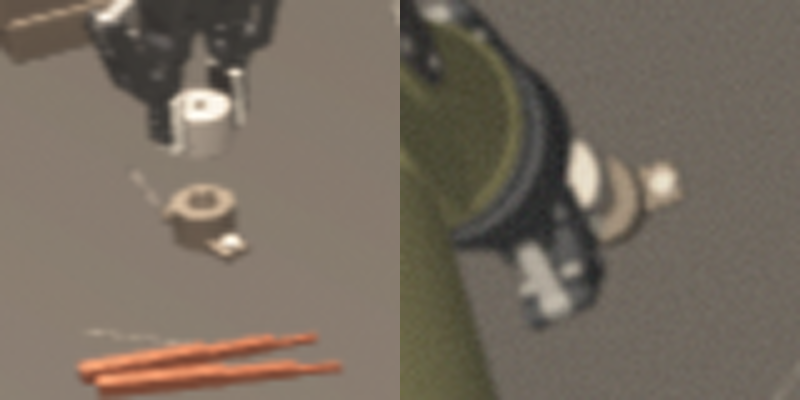

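The cap hangs above its die. Its dot is at side pixel (279.8,190.4) and the boss tip is near (280.4,209.6).

Run:
```python
from h import *
for z in (88,90): print(at("side",279.8,190.4,z))
print(at("side",280.4,209.6,30),at("side",240+204/5-.4,170+203/5-.4,24))
```

```text
[473.7 281.2  88. ]
[472.9 277.7  90. ]
[468.5 268.8  30. ] [469.8 275.1  24. ]
```

```bash
python3 -m creep '[[[-0.004,-0.001,-0.04,0,0,0,0],[-0.005,-0.001,-0.075,0,0,0,0],[-0.005,-0.001,-0.085,0,0,0,0],[-0.005,-0.001,-0.09,0,0,0,0],[-0.005,-0.001,-0.094,0,0,0,0],[-0.005,-0.001,-0.096,0,0,0,0],[-0.005,-0.001,-0.096,0,0,0,0]]]'
```

```text
time_s: 7.1
tool_pos: [467.9, 279.3, 27.9]
orientation: [-180.0, -0.0, 115.5]
contact_force: [-2.8, -1.5, 6.1]
grip_width: 36.4
finger_force: 61.9
```

```bash
python3 -m creep '[[[0,0,0,0,0,0,1],[0,0,0,0,0,0,1],[0,0,0,0,0,0,1],[0,0,0,0,0,0,1],[0,0,0,0,0,0,1],[0,0,0.1,0,0,0,1],[0,0,0.2,0,0,0,1],[0,0,0.33,0,0,0,1]]]'
python3 -m creep '[[[0.175,-0.7,0,0,0,0,1],[0.175,-0.7,0,0,0,0,1],[0.175,-0.7,0,0,0,0,1],[0.175,-0.7,0,0,0,0,1],[0.175,-0.7,0,0,0,0,1],[0.175,-0.7,0,0,0,0,1],[0.175,-0.7,0,0,0,0,1]]]'
python3 - <<'E'
from h import *
s=vision.grab_frame("side");t=vision.grab_frame("top")
print(env.state()["tool_pos"])
a=cv2.resize(s[170:250,240:320],(400,400),interpolation=2);b=cv2.resize(t[220:300,146:226],(400,400),interpolation=2)
cv2.imwrite("pics/p2.png",np.hstack([a,b])[:,:,::-1])
E
```

```text
time_s: 7.9
tool_pos: [466.7, 278.5, 156.5]
orientation: [-179.8, 0.1, 115.5]
contact_force: [0.6, 1.4, 0.4]
grip_width: 85.5
finger_force: 0.0
time_s: 8.6
tool_pos: [538.6, -8.4, 157.0]
orientation: [180.0, 0.2, 114.9]
contact_force: [0.4, -0.2, -0.5]
grip_width: 85.7
finger_force: 0.0
[537.8048857   -1.62694218 156.47746261]
```

View pics/p2.png

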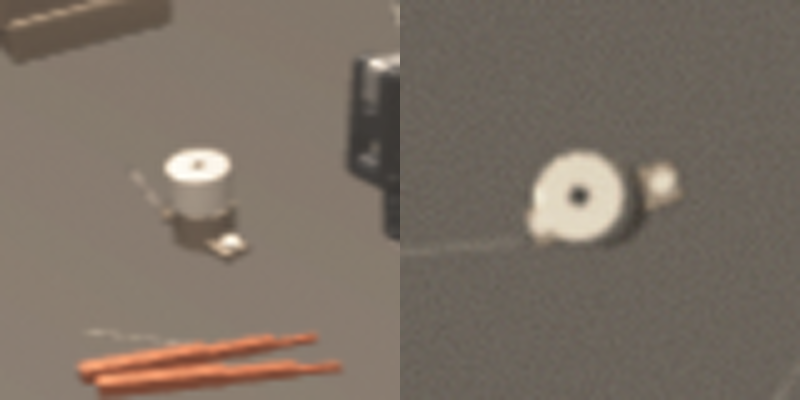

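```bash
python3 - <<'E'
from h import *
a=(240+201/5-.4,170+163/5-.4);b=(146+179.5/5-.4,220+195.5/5-.4)
(o1,d1),(o2,d2)=ray("side",*a),ray("top",*b)
s=np.linalg.lstsq(np.c_[d1,-d2],o2-o1,rcond=None)[0]; print(o1+d1*s[0],o2+d2*s[1]); print(at("top",*b,50))
E
python3 -m creep '[[[-0.265,-0.701,0,0,0,0,1],[-0.265,-0.701,0,0,0,0,1],[-0.265,-0.701,0,0,0,0,1],[-0.265,-0.701,0,0,0,0,1],[-0.265,-0.701,0,0,0,0,1],[-0.265,-0.701,0,0,0,0,1],[-0.265,-0.701,0,0,0,0,1],[-0.265,-0.701,0,0,0,0,1]]]'
python3 -m creep '[[[0,0,-0.12,0,0,0,1],[0,0,-0.2,0,0,0,1],[0,0,-0.25,0,0,0,1],[0,0,-0.258,0,0,0,1],[0,0,-0.258,0,0,0,1],[0,0,-0.258,0,0,0,1]]]'
python3 -m creep '[[[0,0,0,0,0,0,0],[0,0,0,0,0,0,0],[0,0,0,0,0,0,0],[0,0,0,0,0,0,0],[0,0,0,0,0,0,0],[0,0,0,0,0,0,0],[0,0,0,0,0,0,0]]]'
python3 -m creep '[[[0,0,0.05,0,0,0,0],[0,0,0.1,0,0,0,0],[0,0,0.2,0,0,0,0],[0,0,0.26,0,0,0,0],[0,0,0.26,0,0,0,0]]]'
```

```text
[470.73512268 279.30996594  49.36601471] [468.8992452  279.69941476  49.29631859]
[468.8 279.5  50. ]
time_s: 9.5
tool_pos: [432.1, -280.4, 156.5]
orientation: [180.0, -0.0, 115.5]
contact_force: [-0.1, 1.2, 0.4]
grip_width: 85.4
finger_force: 0.0
time_s: 10.1
tool_pos: [433.4, -280.5, 54.5]
orientation: [179.9, 0.1, 115.6]
contact_force: [-0.0, 0.3, 0.5]
grip_width: 85.6
finger_force: 0.0
time_s: 10.8
tool_pos: [432.4, -281.5, 54.3]
orientation: [179.9, 0.0, 115.5]
contact_force: [-0.4, 0.9, 5.9]
grip_width: 43.3
finger_force: 62.2
time_s: 11.3
tool_pos: [433.7, -282.3, 160.3]
orientation: [179.7, 0.2, 115.5]
contact_force: [0.3, 0.2, -2.7]
grip_width: 42.8
finger_force: 62.2
```

```bash
python3 -m creep '[[[0.0725,0.695,0,0,0,-0.867,0],[0.0725,0.695,0,0,0,-0.867,0],[0.0725,0.695,0,0,0,-0.867,0],[0.0725,0.695,0,0,0,-0.867,0],[0.0725,0.695,0,0,0,-0.867,0],[0.0725,0.695,0,0,0,-0.867,0],[0.0725,0.695,0,0,0,-0.867,0],[0.0725,0.695,0,0,0,-0.867,0]]]'
python3 -m creep '[[[0,0,-0.12,0,0,0,0],[0,0,-0.24,0,0,0,0],[0,0,-0.24,0,0,0,0],[0,0,-0.24,0,0,0,0],[0,0,-0.24,0,0,0,0]]]'
python3 - <<'E'
from h import *
s=vision.grab_frame("side");t=vision.grab_frame("top")
print(env.state()["tool_pos"])
a=cv2.resize(s[220:300,266:346],(400,400),interpolation=2);b=cv2.resize(t[227:307,275:355],(400,400),interpolation=2)
cv2.imwrite("pics/p3.png",np.hstack([a,b])[:,:,::-1])
E
```

```text
time_s: 12.1
tool_pos: [459.6, 2.1, 155.3]
orientation: [-179.8, -0.0, 77.0]
contact_force: [0.5, -1.1, -2.9]
grip_width: 42.7
finger_force: 62.1
time_s: 12.6
tool_pos: [462.4, -3.5, 63.0]
orientation: [179.8, -0.1, 76.4]
contact_force: [0.1, 0.1, -0.9]
grip_width: 42.9
finger_force: 63.1
[462.77713472  -3.17810571  63.46221136]
```

View pics/p3.png

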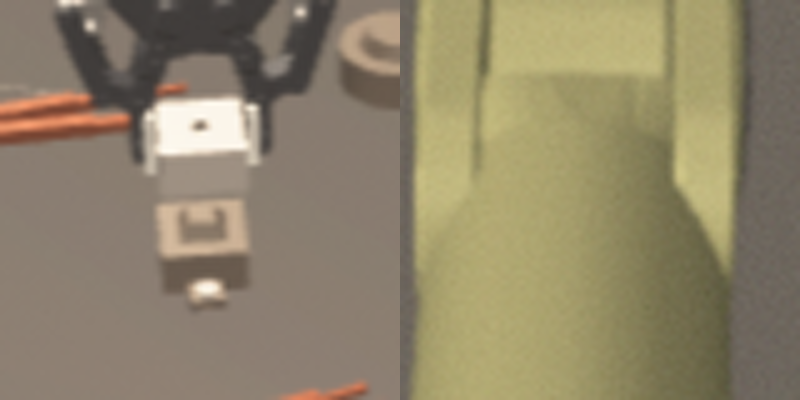

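The square cap is lined up over its die: the cap spans columns 158–249 and the die 156–247. I lower it, release, and move back to the stack.

```bash
python3 -m creep '[[[-0.002,0,-0.04,0,0,0,0],[-0.002,0,-0.07,0,0,0,0],[-0.002,0,-0.08,0,0,0,0],[-0.002,0,-0.087,0,0,0,0],[-0.002,0,-0.092,0,0,0,0],[-0.002,0,-0.095,0,0,0,0],[-0.002,0,-0.095,0,0,0,0]]]'
python3 -m creep '[[[0,0,0,0,0,0,1],[0,0,0,0,0,0,1],[0,0,0,0,0,0,1],[0,0,0,0,0,0,1],[0,0,0,0,0,0,1],[0,0,0.1,0,0,0,1],[0,0,0.2,0,0,0,1],[0,0,0.3,0,0,0,1]]]'
python3 -m creep '[[[-0.0725,-0.695,0,0,0,-0.8,1],[-0.0725,-0.695,0,0,0,-0.8,1],[-0.0725,-0.695,0,0,0,-0.8,1],[-0.0725,-0.695,0,0,0,-0.8,1],[-0.0725,-0.695,0,0,0,-0.8,1],[-0.0725,-0.695,0,0,0,-0.8,1],[-0.0725,-0.695,0,0,0,-0.8,1],[-0.0725,-0.695,0,0,0,-0.8,1]]]'
python3 - <<'E'
from h import *
s=vision.grab_frame("side");t=vision.grab_frame("top")
print(env.state()["tool_pos"],env.state()["joint_positions"])
a=cv2.resize(s[220:300,266:346],(400,400),interpolation=2);b=cv2.resize(t[227:307,275:355],(400,400),interpolation=2)
c=cv2.resize(s[300:370,290:380],(400,311)[:2],interpolation=2)
c=np.vstack([c[:200]]) 
cv2.imwrite("pics/p4.png",np.vstack([np.hstack([a,b]),np.hstack([c,cv2.resize(t[250:330,380:540],(400,200))])])[:,:,::-1])
E
```

```text
time_s: 13.4
tool_pos: [461.4, -4.5, 27.2]
orientation: [180.0, -0.0, 76.4]
contact_force: [-10.4, -4.6, 30.1]
grip_width: 42.9
finger_force: 67.4
time_s: 14.2
tool_pos: [459.5, -3.3, 144.4]
orientation: [-180.0, 0.0, 76.5]
contact_force: [0.2, 0.1, -0.5]
grip_width: 85.2
finger_force: 0.0
time_s: 15.0
tool_pos: [430.7, -281.3, 143.0]
orientation: [-180.0, 0.0, 40.4]
contact_force: [0.4, 0.1, -0.3]
grip_width: 85.5
finger_force: 0.0
[ 431.41073357 -279.52253677  142.9726835 ] [-12.98833485   6.41168974  45.96769665 110.06255859  -5.09122794
  65.61021938 -14.48991486]
```

View pics/p4.png

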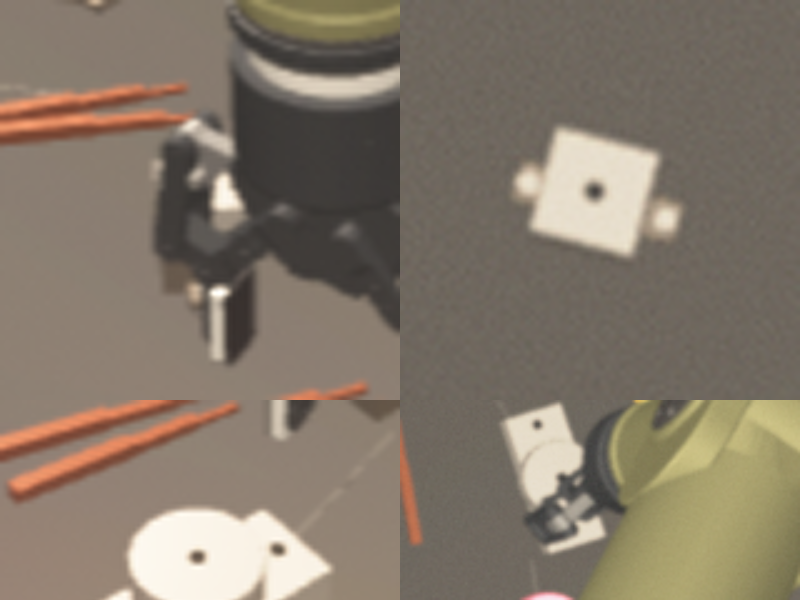

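The square cap sits on its die in the top view, with its dot at (313.5,264.6). The large disc's dot is at side pixel (333.9,334.9).

Run:
```python
from h import *
print("sq",at("top",275+194.5/5-.4,227+190.5/5-.4,50)); c=np.array([at("top",275+u/5-.4,227+v/5-.4,50)[:2] for u,v in((157,126),(259,153),(234,257),(129,232))]); print(c,np.linalg.norm(c-np.roll(c,1,0),axis=1))
print("large",at("side",333.9,334.9,52))
```

```text
sq [461.8  -2.5  50. ]
[[489.1  14.2]
 [478.4 -29.6]
 [433.9 -19.8]
 [443.5  25. ]] [46.86149806 45.08802502 45.56632529 45.8170274 ]
large [ 433.5 -281.1   52. ]
```

```bash
python3 -m creep '[[[0.005,0.002,-0.1,0,0,-0.25,1],[0.005,0.002,-0.2,0,0,-0.5,1],[0.005,0.002,-0.2,0,0,-0.5,1],[0.005,0.002,-0.25,0,0,-0.5,1],[0.005,0.002,-0.3,0,0,-0.5,1],[0.005,0.002,-0.307,0,0,-0.5,1],[0.005,0.002,-0.307,0,0,-0.5,1],[0.005,0.002,-0.307,0,0,-0.5,1]]]'
python3 -m creep '[[[0,0,0,0,0,0,0],[0,0,0,0,0,0,0],[0,0,0,0,0,0,0],[0,0,0,0,0,0,0],[0,0,0,0,0,0,0],[0,0,0,0,0,0,0]]]'
python3 -m creep '[[[0,0,0.03,0,0,0,0],[0,0,0.08,0,0,0,0],[0,0,0.15,0,0,0,0],[0,0,0.25,0,0,0,0],[0,0,0.3,0,0,0,0],[0,0,0.3,0,0,0,0]]]'
```

```text
time_s: 15.9
tool_pos: [433.9, -280.1, 21.4]
orientation: [180.0, -0.1, 18.0]
contact_force: [-0.0, -0.2, 0.6]
grip_width: 85.4
finger_force: 0.0
time_s: 16.5
tool_pos: [434.0, -280.8, 22.1]
orientation: [179.9, -0.1, 18.0]
contact_force: [-2.7, 1.3, 6.7]
grip_width: 62.5
finger_force: 64.9
time_s: 17.1
tool_pos: [434.6, -281.4, 143.6]
orientation: [179.8, -0.3, 18.0]
contact_force: [0.8, -0.4, -5.5]
grip_width: 62.5
finger_force: 68.1
```

```bash
python3 -m creep '[[[0.23,0.6,0,0,0,0,0],[0.23,0.6,0,0,0,0,0],[0.23,0.6,0,0,0,0,0],[0.23,0.6,0,0,0,0,0],[0.23,0.6,0,0,0,0,0],[0.23,0.6,0,0,0,0,0]]]'
python3 -m creep '[[[0.2275,0.4025,0,0,0,0,0],[0.2275,0.4025,0,0,0,0,0],[0.2275,0.4025,0,0,0,0,0],[0.2275,0.4025,0,0,0,0,0],[0.2275,0.4025,-0.2,0,0,0,0],[0.2275,0.4025,-0.2,0,0,0,0],[0.2275,0.4025,-0.2,0,0,0,0],[0.2275,0.4025,-0.2,0,0,0,0]]]'
python3 - <<'E'
from h import *
s=vision.grab_frame("side");t=vision.grab_frame("top")
print(env.state()["tool_pos"])
a=cv2.resize(s[180:260,306:386],(400,400),interpolation=2);b=cv2.resize(t[156:236,220:300],(400,400),interpolation=2)
cv2.imwrite("pics/p5.png",np.hstack([a,b])[:,:,::-1])
E
```

```text
time_s: 17.7
tool_pos: [525.5, -31.6, 138.5]
orientation: [-179.8, 0.1, 18.6]
contact_force: [0.1, -0.2, -4.4]
grip_width: 62.6
finger_force: 68.2
time_s: 18.5
tool_pos: [615.1, 119.8, 59.4]
orientation: [180.0, 0.2, 17.9]
contact_force: [1.4, 0.4, -4.5]
grip_width: 62.3
finger_force: 68.5
[617.414554   120.29615816  62.34190416]
```

View pics/p5.png

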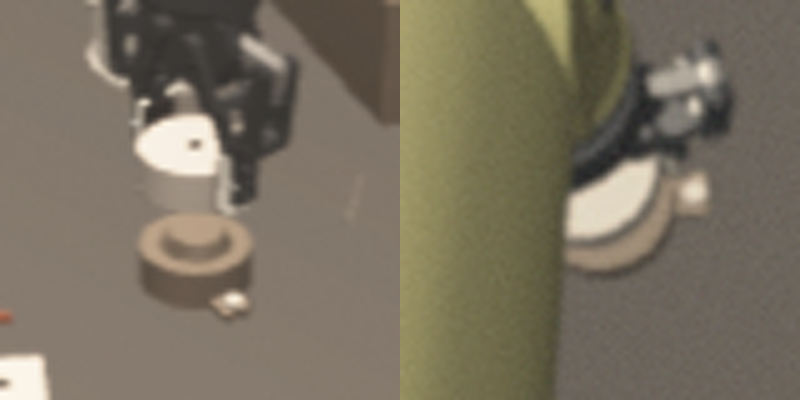

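The large disc's dot (col 344.6) lines up with its die's centre (col 344.7). I lower, release and return to the stack.

```bash
python3 -m creep '[[[-0.001,0,-0.04,0,0,0,0],[-0.001,0,-0.08,0,0,0,0],[-0.001,0,-0.09,0,0,0,0],[-0.001,0,-0.098,0,0,0,0],[-0.001,0,-0.103,0,0,0,0],[-0.001,0,-0.106,0,0,0,0],[-0.001,0,-0.106,0,0,0,0]]]'
python3 -c "
from workcell import env
print(env.state()['tool_pos'],env.state()['contact_force'])"
```

```text
time_s: 19.3
tool_pos: [615.5, 120.6, 20.2]
orientation: [-179.9, 0.0, 18.0]
contact_force: [-6.0, -0.5, 5.8]
grip_width: 62.6
finger_force: 69.8
[615.50589512 120.62776048  20.16521942] [-6.03534125 -0.46782952  5.79535832]
```

```bash
python3 -m creep '[[[0,0,0,0,0,0,1],[0,0,0,0,0,0,1],[0,0,0,0,0,0,1],[0,0,0,0,0,0,1],[0,0,0.1,0,0,0,1],[0,0,0.2,0,0,0,1],[0,0,0.3,0,0,0,1],[0,0,0.3,0,0,0,1]]]'
python3 -m creep '[[[-0.2215,-0.4,0,0,0,0,1],[-0.2215,-0.4,0,0,0,0,1],[-0.2215,-0.4,0,0,0,0,1],[-0.2215,-0.4,0,0,0,0,1]]]'
python3 -m creep '[[[-0.23,-0.602,0,0,0,0,1],[-0.23,-0.602,0,0,0,0,1],[-0.23,-0.602,0,0,0,0,1],[-0.23,-0.602,0,0,0,0,1],[-0.23,-0.602,0,0,0,0,1],[-0.23,-0.602,0,0,0,0,1],[-0.23,-0.602,0,0,0,0,1],[-0.23,-0.602,0,0,0,0,1]]]'
python3 - <<'E'
from h import *
s=vision.grab_frame("side");t=vision.grab_frame("top")
print(env.state()["tool_pos"])
a=cv2.resize(s[180:260,306:386],(400,400),interpolation=2);b=cv2.resize(t[156:236,220:300],(400,400),interpolation=2)
c=cv2.resize(s[310:370,300:380],(400,300),interpolation=2)
d=cv2.resize(t[245:320,400:500],(400,300),interpolation=2)
cv2.imwrite("pics/p6.png",np.vstack([np.hstack([a,b]),np.hstack([c,d])])[:600,:,::-1])
E
```

```text
time_s: 20.1
tool_pos: [619.9, 121.0, 144.8]
orientation: [180.0, -0.7, 18.0]
contact_force: [-0.8, 0.0, 1.0]
grip_width: 85.5
finger_force: 0.0
time_s: 20.5
tool_pos: [524.9, -43.0, 137.6]
orientation: [180.0, 0.1, 17.8]
contact_force: [0.1, -0.1, 1.0]
grip_width: 85.5
finger_force: 0.0
time_s: 21.3
tool_pos: [435.6, -278.7, 137.7]
orientation: [-180.0, 0.0, 18.1]
contact_force: [1.2, 1.0, 1.3]
grip_width: 85.5
finger_force: 0.0
[ 436.05211889 -278.03236402  137.78473939]
```

View pics/p6.png

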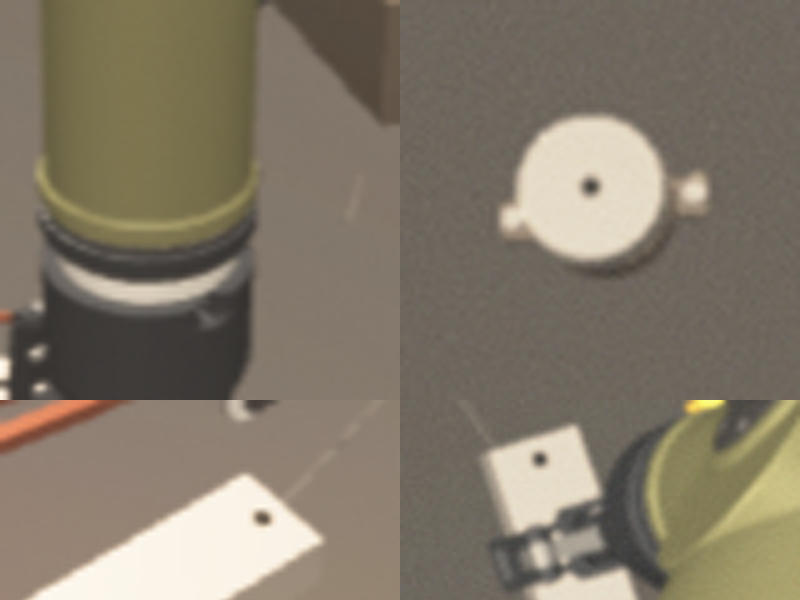

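```bash
python3 -m creep '[[[0,-0.001,-0.12,0,0,0,1],[0,-0.001,-0.24,0,0,0,1],[0,-0.001,-0.3,0,0,0,1],[0,-0.001,-0.33,0,0,0,1],[0,-0.001,-0.337,0,0,0,1],[0,-0.001,-0.337,0,0,0,1],[0,-0.001,-0.337,0,0,0,1]]]'
python3 -m creep '[[[0,0,0,0,0,0,0],[0,0,0,0,0,0,0],[0,0,0,0,0,0,0],[0,0,0,0,0,0,0],[0,0,0,0,0,0,0],[0,0,0,0,0,0,0],[0,0,0,0,0,0,0]]]'
python3 -m creep '[[[0,0,0.03,0,0,0,0],[0,0,0.08,0,0,0,0],[0,0,0.15,0,0,0,0],[0,0,0.24,0,0,0,0],[0,0,0.24,0,0,0,0]]]'
python3 - <<'E'
from h import *
print(at("top",220+191/5-.4,156+186/5-.4,50))
E
```

```text
time_s: 22.1
tool_pos: [436.5, -280.9, 4.8]
orientation: [179.9, -0.1, 18.0]
contact_force: [0.5, -0.7, -0.9]
grip_width: 85.6
finger_force: 0.0
time_s: 22.8
tool_pos: [435.9, -281.1, 4.5]
orientation: [179.9, -0.1, 18.0]
contact_force: [0.2, 0.3, 5.6]
grip_width: 49.0
finger_force: 62.7
time_s: 23.3
tool_pos: [437.3, -282.3, 103.4]
orientation: [179.8, -0.4, 18.0]
contact_force: [1.8, -0.6, -5.0]
grip_width: 48.8
finger_force: 65.1
[615.7 121.8  50. ]
```

```bash
python3 -m creep '[[[0.474,0.3715,0.05,0,0,0,0],[0.474,0.3715,0.05,0,0,0,0],[0.474,0.3715,0.05,0,0,0,0],[0.474,0.3715,0.05,0,0,0,0],[0.474,0.3715,0.05,0,0,0,0],[0.474,0.3715,-0.1,0,0,-0.01,0],[0.474,0.3715,-0.1,0,0,-0.01,0],[0.474,0.3715,-0.1,0,0,-0.01,0]]]'
python3 - <<'E'
from h import *
s=vision.grab_frame("side");t=vision.grab_frame("top")
print(env.state()["tool_pos"])
a=cv2.resize(s[225:305,346:426],(400,400),interpolation=2);b=cv2.resize(t[154:234,334:414],(400,400),interpolation=2)
cv2.imwrite("pics/p7.png",np.hstack([a,b])[:,:,::-1])
E
```

```text
time_s: 24.1
tool_pos: [620.8, -131.7, 55.4]
orientation: [-179.8, 0.5, 17.5]
contact_force: [-0.3, -0.5, -6.4]
grip_width: 48.8
finger_force: 66.3
[ 624.1923819  -133.4100063    59.81575791]
```

View pics/p7.png

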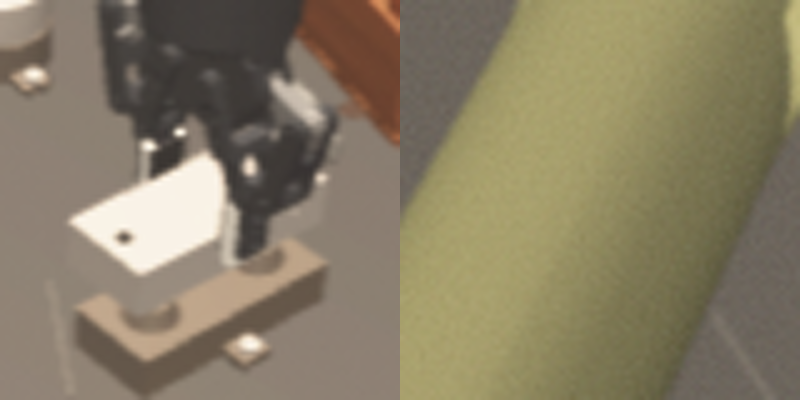

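Run:
```python
from h import *
q=lambda u,v,z:at("side",346+u/5-.4,225+v/5-.4,z)
for z in (81.5,): print("cap",q(68,222,z),q(140,275,z),"dot",q(124,237,z))
print("die",q(78,308,24),q(148,360,24))
r=np.radians(17.5); c,s=np.cos(r),np.sin(r)
for x,y in((-60,25),(-60,-25)): print("expected",624.6+c*x-s*y,-131.9+s*x+c*y)
```

```text
cap [ 552.1 -132.    81.5] [ 567.7 -178.6   81.5] dot [ 572.1 -151.1   81.5]
die [ 560.6 -129.2   24. ] [ 576.8 -174.8   24. ]
expected 559.8593379674996 -126.0994242015507
expected 574.8946279427132 -173.78527173896205
```

```bash
python3 -m creep '[[[0,0,0,0,0,0,0],[0,0,0,0,0,0,0],[0,0,-0.02,0,0,0,0],[0,0,-0.04,0,0,0,0],[0,0,-0.05,0,0,0,0],[0,0,-0.05,0,0,0,0]]]'
python3 -m creep '[[[0,0,-0.015,0,0,0,0],[0,0,-0.022,0,0,0,0],[0,0,-0.028,0,0,0,0],[0,0,-0.032,0,0,0,0],[0,0,-0.034,0,0,0,0],[0,0,-0.034,0,0,0,0]]]'
```

```text
time_s: 24.8
tool_pos: [623.7, -131.6, 38.1]
orientation: [-179.9, 0.1, 17.5]
contact_force: [0.1, -0.2, -6.3]
grip_width: 48.9
finger_force: 66.4
time_s: 25.4
tool_pos: [624.5, -131.9, 28.6]
orientation: [-179.9, -0.0, 17.5]
contact_force: [-8.6, 4.3, 13.1]
grip_width: 48.6
finger_force: 68.6
```

Seated at the expected height. I release, back off to the side, and take one check picture of all four.

```bash
python3 -m creep '[[[0,0,0,0,0,0,1],[0,0,0,0,0,0,1],[0,0,0,0,0,0,1],[0,0,0,0,0,0,1],[0,0,0.1,0,0,0,1],[0,0,0.2,0,0,0,1],[0,0,0.35,0,0,0,1],[0,0,0.4,0,0,0,1]]]'
python3 -m creep '[[[-0.3,-0.6,0.1,0,0,0,1],[-0.3,-0.6,0.1,0,0,0,1],[-0.3,-0.6,0.1,0,0,0,1],[-0.3,-0.6,0.1,0,0,0,1],[-0.3,-0.6,0.1,0,0,0,1],[-0.3,-0.6,0.1,0,0,0,1],[-0.3,-0.6,0.1,0,0,0,1],[-0.3,-0.6,0.1,0,0,0,1]]]'
python3 - <<'E'
from h import *
s=vision.grab_frame("side");t=vision.grab_frame("top")
a=cv2.resize(s[180:330,250:450],(800,600)[:2],interpolation=2)
cv2.imwrite("pics/p8.png",a[:,:,::-1])
b=cv2.resize(t[150:300,160:410],(800,480),interpolation=2)
cv2.imwrite("pics/p9.png",b[:,:,::-1])
E
```

```text
time_s: 26.2
tool_pos: [625.9, -132.8, 189.7]
orientation: [179.9, -0.2, 17.5]
contact_force: [-0.6, -1.0, 0.7]
grip_width: 85.1
finger_force: 0.0
time_s: 27.0
tool_pos: [504.8, -371.8, 225.6]
orientation: [-180.0, -0.0, 17.5]
contact_force: [1.0, -0.3, -0.0]
grip_width: 85.5
finger_force: 0.0
```

View pics/p8.png

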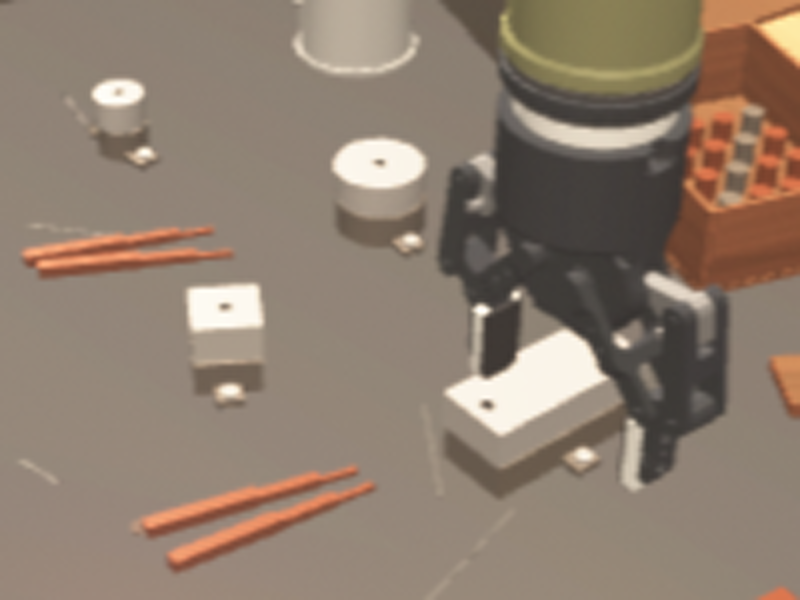

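View pics/p9.png

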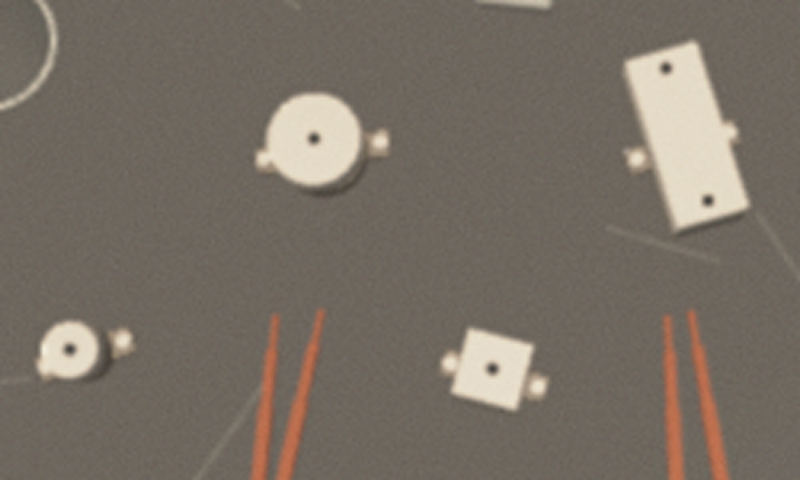

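All four caps are on their dies with no visible gap. The dots are at side-crop (225,307) square, (380,162) large and (487,405) oblong. I confirm the heights across the two views.

Run:
```python
from h import *
for n,a,b in(("small",(118.5,92),(69.5,349)),("square",(225,307),(492,368.5)),("large",(379.5,162.5),(314,138)),("oblong",(487,405),(708,200.5))):
    a=(250+(a[0]+.5)/4-.5,180+(a[1]+.5)/4-.5);b=(160+(b[0]+.5)/3.2-.5,150+(b[1]+.5)/3.2-.5)
    (o1,d1),(o2,d2)=ray("side",*a),ray("top",*b)
    s=np.linalg.lstsq(np.c_[d1,-d2],o2-o1,rcond=None)[0]; print(n,((o1+d1*s[0]+o2+d2*s[1])/2).round(1),at("top",*b,50))
print(at("top",160+(666.5)/3.2-.5,150+68.5/3.2-.5,50))
```

```text
small [469.1 280.4  47.6] [468.8 279.8  50. ]
square [461.8  -2.3  49.5] [461.6  -2.3  50. ]
large [616.1 122.1  48.1] [615.8 121.9  50. ]
oblong [ 578.5 -145.7   48.5] [ 578.1 -145.5   50. ]
[ 669.4 -116.5   50. ]
```

```bash
python3 -c "
from workcell import env
print(env.sign_off())"
```

```text
the job is handed in; nothing more can be done
None
```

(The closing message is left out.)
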